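# Hold a stain tablet over the soaking basin with tongs

## Robot

A 7-joint arm with a two-finger parallel gripper is mounted at the origin on a cart in front of the work surface, level with it; the furniture and walls round the work are solid. World frame = base frame: x ahead of the robot, y to its left, z up, the work surface at z = 0. Lengths are in m, angles in rad, forces in N, time in s.
With the tool pointing down it reaches from about 0.35 to 0.9 m from the base axis. Payload 8.1 kg.
Tool frame: the origin (TCP) lies at the centre of the arm's flange, where the gripper is bolted on; the fingertips stand 178 mm ahead of it and the grasp point (between the pads) lies 159 mm ahead of it; z points along the fingers, y is the line along which they close (so a half turn about z gives the same grasp; the last joint's range is limited). The gripper opens to 92 mm and grips with 3 to 60 N. Pads are 19 mm wide; open, the fingers measure 130 mm over their backs; the gripper's body (75 mm by 190 mm) begins 47 mm behind the grasp point.
Start: joints at [1.043, 0.434, 0.025, 1.573, -0.012, 1.134, -0.075], TCP at [0.258, -0.569, 0.405] pointing down, gripper open.
Joint ranges: [-2.62, 2.62], [-0.44, 2.09], [-1.27, 1.32], [0.08, 2.57], [-1.32, 4.46], [0.12, 2], [-2.74, 2.74]. Speed limits (rad/s): [2.22, 2.22, 3.01, 3.01, 3.14, 3.14, 3.14].

## Interface

Orientations are given as a rotation vector (axis times angle).
In Python, from cell import arm gives the robot as it stands. The module is installed in compiled form; this text tells all that it offers.
- The arm moves only by the shell command python3 -m inch 'ROWS' [FORCE]. ROWS is text: rows parted by semicolons, each of 5 numbers parted by spaces: the shift along the tool's x, y, z in m, then the turn about the tool's z in rad, then the finger opening in m, from 0 to 0.0918. In form: x y z roll fingers; .... A call has 1 to 5 rows; each row is the pose to reach, as a shift and turn from the pose commanded when the call began, along the tool's axes at that moment; what a row does not reach only later rows make up. A row lasts 1/10 s, in which the tool goes at most 50 mm and 8.59 degrees, less where a joint would pass 70% of its speed; a pose out of reach is approached as far as the arm can. A call with a gripper value outside its range is refused whole. The fingers move at their own pace and stop on an object; FORCE is the grip in N (left out, the last holds). Time passes only in rows, so rows that repeat a pose let the fingers close. It gives the time, the measured TCP pose, the force, the opening and the grip force at its end, in the units of the state.
- arm.observe(): the state, without advancing time (a new reading comes with each control period).
- arm.get_image(name): name is "scene" or "top" or "wrist"; returns the picture (480x640x3 uint8, red, green, blue); there is no depth.
- arm.get_calibration(name): a dict with "intrinsics" (3x3 intrinsics, pixels), "pose" (4x4, takes a point from camera to world coordinates). Camera axes: x right, y up, looking along -z (the intrinsics and any distortion apply to the point x, -y, -z); pixel columns grow to the right and rows downward; lengths in m; the calibration is good to about 2 mm. A picture is of the moment at which its call begins: read the wrist's pose just before it. get_calibration takes no time and is no camera call; for the wrist camera it gives the pose at the moment of the call.
- arm.sign_off(): hands the job in; it is judged then, once.
Trained networks look in the newest picture that a camera, given by its name, has taken for a name from the list of things; names that differ only in an ending like _2 or _b are one class to them, and where a whole thing is asked for, a point or a joint stands for the part that bears it (a point fixed in the world has none). Each returns a list of dicts, best first, with "conf" (0 to 1); they miss things now and then, are a little off and sometimes report something else, mostly with a low value. They report only what shows in the picture. A call takes as long as a camera call. They do not tell look-alikes from the thing itself.
- arm.look_for(camera, query): "point" ([row, column] in pixels, amid what is visible of it).
- arm.silhouettes(camera, query): "region" (480x640 bool, what is visible of it) and "point" ([row, column] in pixels, amid what is visible of it).
- arm.place_of(camera, query): "point" ([row, column] in pixels: a listed point, or the origin of a listed thing).
The state is a dict: "clock": time; "joints": joint angles; "dq": joint speeds; "joint_efforts": joint torques, N m; "position": TCP position; "ee_rot": TCP orientation; "force": force on the tool from outside, world axes, zero at the start; "ft_torque": the same for the moment, N m; "width": opening from 0.0 (shut) to 1.0 (fully open); "gripper_force": force on a finger pad.
Only numpy, scipy, OpenCV 4.12 (cv2) and the standard library are available. Lean on these libraries where they do the work, as an engineer would, in place of code of your own. Each camera call takes 0.05 s, during which the arm holds its last target. There are 200 camera calls.

## Task

Pick up the spring tongs, use them to take the stain-remover tablet off its steel saucer, and hold the tablet up over the middle of the dark soaking basin, clear above its rim, ready to be dropped in: the job finishes while you are still holding it there in the tongs. The tablet is caustic and brittle, so touch it only with the tips of the tongs and do not squeeze it hard. Leave the saucer, the basin and everything else standing where they are.

Things in the scene. Friction and masses are not known exactly. Their poses are not given: they have to be found in the camera images.
- tongs: Steel spring tongs, 240 mm long with the pull ring, 0.13 kg, lying on their side on the worktop: arms apart level, 22 mm tall (z 0 to 22 mm). Origin: underside, midway between the two ribbed black grips, near the centre of mass. x points along the tongs to the tips, z up, y across: the arms close along y, and origin and tips stay on the midline. Hinge pin at x = -95 mm, ring behind it
- tongs_grip (a point): Point midway between the black grips, 11 mm above the tongs' origin. The grips (x -33 to +33 mm) measure 51 mm over their outsides when open; squeezing them across y here closes the tips: grip width 46 mm gives a tip gap of about 48 mm, 42 mm 40 mm, 35 mm 24 mm. A spring opens them: about 5 N on each grip starts them closing, 6 N holds at 35 mm; about half of any further squeeze reaches each tip
- tongs_tip (a point): Point midway between the two black tip pads, at mid height, 105 mm from the tongs' origin along x and 11 mm above their underside. Pads: x 90 to 120 mm, 22 mm tall, 6 mm thick; gap 58 mm when open; their faces are parallel at the 24 mm gap
- tongs_right (a joint): Hinge of one arm of the tongs, the other mirrors it: 0 open (spring rest), 0.085 closed on the 24 mm tablet, 0.148 tips touching with nothing between
- tongs_left: The arm of the tongs on their +y side, with its grip and tip pad (the other arm mirrors it); its origin is on the hinge pin, z up
- tablet: Pressed two-layer tablet (white below, pale blue-grey above), 36 x 24 x 20 mm, 35 g, lying flat near the middle of the saucer. Origin: centre of its underside. x along its 36 mm side, y across its 24 mm side, z up. Take it across the 24 mm side; it breaks if the tips press it with more than about 30 N each
- saucer: Round loose steel saucer, 120 mm wide, rim 9 mm high, inner floor 4 mm above the worktop; origin at the centre of its underside
- basin: Dark plastic basin, loose, 345 mm wide over the rim, 93 mm high, standing empty on the worktop; origin at the centre of its underside, the mouth's centre straight above
- stain_dropper: Small brown dropper bottle, 33 mm wide, 102 mm tall, loose; bystander; origin at the centre of its underside
- polish_tin: Round flat tin, 65 mm wide, 29 mm high, loose; bystander; origin at the centre of its underside
Things that resemble listed ones, but are neither listed nor needed, are in the scene too. Of the things that look like the tablet, take the one that is nearest to the robot's base at the start.

How it is judged:
On the way, in this order (a step that is already met when the one before it is completed fails the run):
1. the tongs are lifted off the worktop in the gripper (height (world z) of tongs above 0.015 m and contact force between the fingers and tongs above 1 N), for 0.2 s.
2. the tablet, gripped between both tips of the tongs, is lifted at least 20 mm off its saucer (height (world z) of tablet above 0.024 m and distance between tablet and tongs_tip below 0.045 m and contact force between tongs_left and tablet above 0.3 N and contact force between the fingers and tongs above 1 N), for 0.2 s.
At the end, for the whole second after the job is handed in: The tablet is over the basin, within 80 mm of its centre seen from above and its underside over 100 mm above the worktop (the rim is at 93 mm), still, gripped by both tips of the tongs and touching nothing else; the gripper holds the tongs, which do not touch the basin (horizontal distance between tablet and basin below 0.08 m and height (world z) of tablet above 0.1 m and distance between tablet and tongs_tip below 0.045 m and value of joint tongs_right below 0.12 rad and contact force between tongs_left and tablet above 0.3 N and contact force between tongs and tablet above 0.6 N and contact force between the fingers and tongs above 1 N and contact force between tongs and basin below 0.2 N and contact force between tablet and basin below 0.1 N and linear speed of tablet below 0.03 m/s); the arm keeps its last pose, push and grip.
It fails at once if the robot itself touches the tablet (contact force between any of the fingers, the arm and tablet above 0.3 N).
It fails at once if the tablet is crushed (more than about 30 N from each tip) (contact force between tongs and tablet above 70 N).
It fails at once if the saucer or the basin is pushed more than 40 mm (distance of any of saucer, basin from where it was at the start of the episode above 0.04 m).
It fails at once if the dropper bottle or the tin is moved more than 30 mm (distance of any of stain_dropper, polish_tin from where it was at the start of the episode above 0.03 m).
It also fails if it takes over 40 s, if anything falls off the work surface, if the arm or the gripper's body presses on something with over 40 N, if the wrist force passes 120 N, or if a joint passes its speed limit or range.

## Working session

There is one attempt and no reset: what is moved stays moved. The work goes in short steps, Python scripts to look and compute and a shell command to move; the robot and the scene stay as the last step left them, time stands still between calls to the robot, and variables do not carry over. Pictures are saved under pics/ and viewed, at most 12 in all, crops included, and the job is handed in when it is done.

```bash
mkdir -p pics; cat > h.py <<'E'
from cell import arm
import numpy as np, cv2
from scipy.spatial.transform import Rotation as R
def ray(cam,rc,z):
    c=arm.get_calibration(cam);K=np.array(c["intrinsics"]);P=np.array(c["pose"])
    v=np.linalg.inv(K)@[rc[1],rc[0],1]; d=P[:3,:3]@[v[0],-v[1],-v[2]]; o=P[:3,3]
    return o+d*(z-o[2])/d[2]
def save(cam,n,box=None,s=1):
    im=arm.get_image(cam)[:,:,::-1]
    if box: im=im[box[0]:box[1],box[2]:box[3]]
    cv2.imwrite(f"pics/{n}.png",cv2.resize(im,None,fx=s,fy=s,interpolation=cv2.INTER_CUBIC))
E
python3 - <<'E'
from h import *
s=arm.observe();print(s)
for cam in("top","scene"):
    save(cam,cam+"0")
    for q,z in(("tongs",0),("tongs_grip",.011),("tongs_tip",.011),("tablet",.004),("saucer",0),("basin",0),("stain_dropper",0),("polish_tin",0)):
        for r in arm.place_of(cam,q):
            if r["conf"]>.2: print(cam,q,round(r["conf"],2),np.round(r["point"]),ray(cam,r["point"],z).round(3)[:2])
E
```

```text
{'clock': 0.0, 'joints': array([ 1.04338353,  0.4352014 ,  0.02496473,  1.5740967 , -0.01159522,
        1.13404628, -0.07510981]), 'dq': array([ 5.60014836e-04,  6.55179760e-04,  1.65225327e-03, -7.10128384e-06,
        3.03203101e-05,  1.90214133e-03,  9.32265314e-04]), 'joint_efforts': array([-2.52163200e-04, -6.67840862e+01,  9.85128209e-01, -3.14462042e+01,
       -6.05644472e-02,  4.28225286e-02,  2.08558299e-04]), 'position': array([ 0.25746601, -0.56923661,  0.40395824]), 'ee_rot': array([-3.06951392e+00, -6.61857106e-01,  7.53155200e-04]), 'force': array([ 0.11218589, -0.14908904,  0.48527324]), 'ft_torque': array([-0.01136008, -0.01413765, -0.04643481]), 'gripper_force': 0.0, 'width': 0.9990089443388394}
top tongs 0.77 [254. 313.] [ 0.586 -0.059]
top tongs_grip 0.65 [259. 313.] [ 0.571 -0.061]
top tongs_tip 0.74 [223. 304.] [ 0.677 -0.031]
top tongs_tip 0.67 [262. 402.] [ 0.565 -0.318]
top tablet 0.69 [265. 405.] [ 0.558 -0.329]
top tablet 0.48 [226. 400.] [ 0.674 -0.318]
top tablet 0.45 [200. 393.] [ 0.756 -0.298]
top saucer 0.94 [264. 404.] [ 0.561 -0.328]
top saucer 0.51 [261. 446.] [ 0.572 -0.449]
top basin 0.74 [255. 186.] [0.578 0.316]
top stain_dropper 0.63 [232. 448.] [ 0.658 -0.46 ]
top polish_tin 0.58 [263. 443.] [ 0.565 -0.441]
scene tongs 0.79 [258. 293.] [ 0.58 -0.06]
scene tongs 0.46 [322. 336.] [ 0.566 -0.323]
scene tongs_grip 0.59 [254. 294.] [ 0.584 -0.059]
scene tongs_tip 0.66 [240. 321.] [ 0.673 -0.021]
scene tablet 0.74 [320. 338.] [ 0.569 -0.324]
scene tablet 0.72 [293. 416.] [ 0.769 -0.307]
scene tablet 0.51 [305. 382.] [ 0.678 -0.316]
scene saucer 0.7 [329. 336.] [ 0.555 -0.345]
scene basin 0.75 [196. 247.] [0.588 0.325]
scene stain_dropper 0.88 [349. 414.] [ 0.664 -0.456]
scene polish_tin 0.61 [358. 367.] [ 0.569 -0.444]
scene polish_tin 0.28 [252. 293.] [ 0.59  -0.035]
```

```bash
python3 - <<'E'
from h import *
save("top","top1",(170,320,120,480),2.2)
E
```

```text
(no output)
```

View pics/scene0.png

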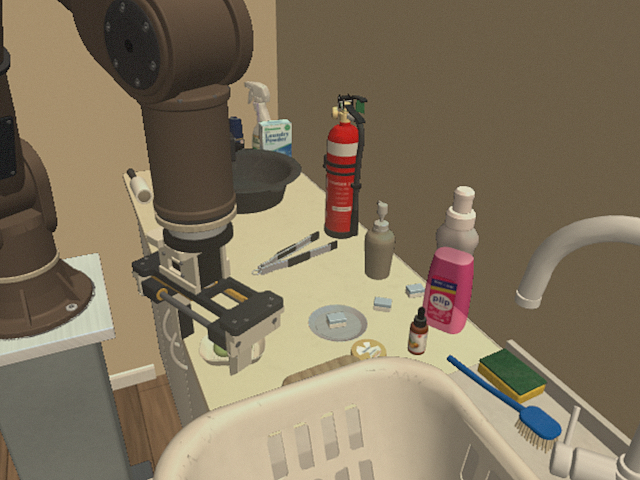

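View pics/top1.png

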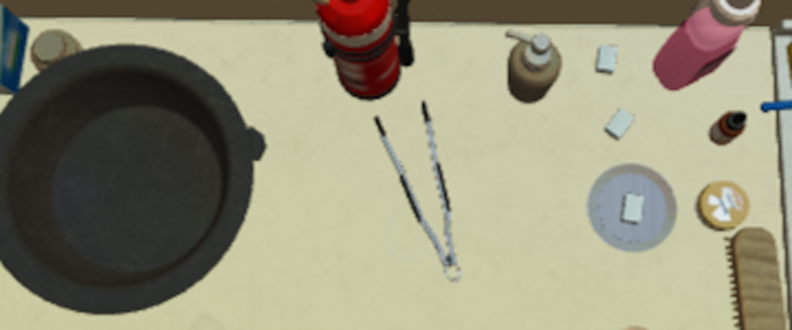

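The picture shows three tablet look-alikes: on the saucer at scene (320,338), loose at (305,382), and loose at (293,416). Their distances from the base are about 0.65, 0.75 and 0.82 m, so I choose the one on the saucer. The tongs point at about 17°, with their tips toward the extinguisher. I'll move above them first.

```bash
cat >> h.py <<'E'
def go(xyz,head=None):
    "tool-frame shift and roll to bring TCP to xyz with tool x heading head (deg), tool pointing down"
    s=arm.observe();M=R.from_rotvec(s["ee_rot"]).as_matrix()
    h=np.degrees(np.arctan2(M[1,0],M[0,0]))
    print("pos",s["position"].round(4),"head",h.round(1),"zax",M[:,2].round(3),"t",round(s["clock"],2),"F",s["force"].round(1),"w",round(s["width"]*91.8,1),"gf",round(s["gripper_force"],1))
    if xyz is not None: print("shift",(M.T@(np.array(xyz)-s["position"])).round(4),"roll",None if head is None else round(np.radians(h-head),3))
E
python3 - <<'E'
from h import *
go([.54,-.065,.36],17)
c=arm.get_calibration("wrist");print(np.array(c["pose"]).round(3))
E
```

```text
pos [ 0.2576 -0.5695  0.4048] head 24.3 zax [ 0. -0. -1.] t 0.95 F [ 0.3 -0.9  0. ] w 91.7 gf 0.0
shift [ 0.4652 -0.3433  0.0447] roll 0.128
[[ 0.413  0.867  0.278  0.332]
 [-0.911  0.393  0.127 -0.535]
 [ 0.    -0.306  0.952  0.384]
 [ 0.     0.     0.     1.   ]]
```

```bash
python3 -m inch '0.035 -0.026 0 0.01 0.0918;0.07 -0.052 0 0.02 0.0918;0.105 -0.078 0 0.03 0.0918;0.14 -0.104 0 0.04 0.0918;0.175 -0.13 0 0.05 0.0918' 15; python3 -m inch '0.035 -0.026 0.01 0.02 0.0918;0.07 -0.052 0.02 0.04 0.0918;0.105 -0.078 0.03 0.06 0.0918;0.14 -0.104 0.04 0.07 0.0918;0.175 -0.13 0.045 0.078 0.0918';python3 -m inch '0.035 -0.026 0 0 0.0918;0.07 -0.052 0 0 0.0918;0.11 -0.08 0 0 0.0918;0.115 -0.083 0 0 0.0918;0.115 -0.083 0 0 0.0918'
python3 - <<'E'
from h import *
go([.54,-.065,.36],17)
save("wrist","w1")
for q,z in(("tongs",0),("tongs_grip",.011),("tongs_tip",.011)):
    for r in arm.place_of("wrist",q):
        if r["conf"]>.2: print(q,round(r["conf"],2),np.round(r["point"]),ray("wrist",r["point"],z).round(4)[:2])
E
```

```text
clock: 1.45
position: [0.364, -0.3773, 0.4049]
ee_rot: [3.086, 0.584, 0.001]
force: [1.1, -0.8, 0.4]
width: 1.002
gripper_force: 0.0
clock: 1.95
position: [0.4792, -0.1923, 0.3592]
ee_rot: [-3.107, -0.463, 0.001]
force: [0.0, 0.7, 0.3]
width: 1.003
gripper_force: 0.0
clock: 2.45
position: [0.5652, -0.0791, 0.3595]
ee_rot: [-3.106, -0.47, -0.0]
force: [-1.1, -0.7, 0.6]
width: 1.002
gripper_force: 0.0
pos [ 0.5652 -0.0791  0.3595] head 17.2 zax [ 0.     0.001 -1.   ] t 2.45 F [-1.1 -0.7  0.6] w 92.0 gf 0.0
shift [-0.0199 -0.0209 -0.0005] roll 0.004
```

View pics/w1.png

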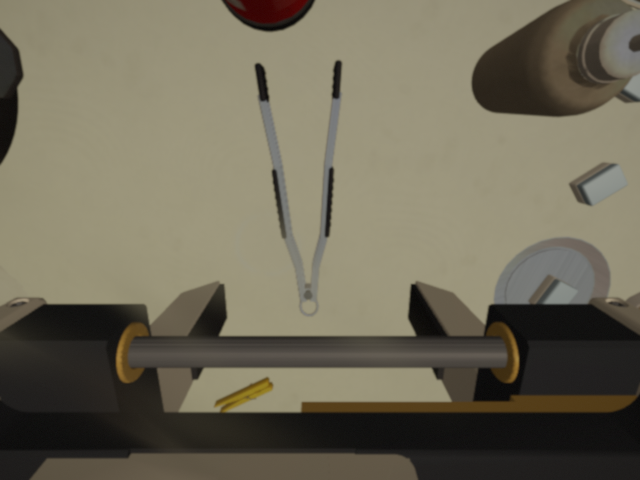

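The wrist view shows the open tongs. The tips are at about (row 80, col 262) and (78, 337), the grips at (203, 281) and (202, 328), and the hinge pin at (291, 308). The network found nothing, so I'll compute from these pixels.

```bash
python3 - <<'E'
from h import *
P={k:ray("wrist",v,.018)[:2] for k,v in dict(tl=(82,263),tr=(79,337),gl=(203,280),gr=(202,329),pin=(291,308)).items()}
for k in P: print(k,P[k].round(4))
tip=(P["tl"]+P["tr"])/2; g=(P["gl"]+P["gr"])/2
h=np.degrees(np.arctan2(*(tip-P["pin"])[::-1]));u=(tip-P["pin"])/np.linalg.norm(tip-P["pin"])
print(h,np.linalg.norm(tip-P["pin"]),np.linalg.norm(g-P["pin"]),np.linalg.norm(P["tl"]-P["tr"]),np.linalg.norm(P["gl"]-P["gr"]))
o=(P["pin"]+.095*u + g+ tip-.105*u)/3;print("origin",o)
go([*o,.26],h)
E
```

```text
tl [ 0.6627 -0.0052]
tr [ 0.6829 -0.0639]
gl [ 0.567  -0.0457]
gr [ 0.5811 -0.089 ]
pin [ 0.488  -0.0962]
18.439584138115077 0.19484593976037187 0.09079619872119597 0.06215597238661381 0.04557910270955269
origin [ 0.57510831 -0.06707051]
pos [ 0.5637 -0.0826  0.3597] head 16.9 zax [-0.001 -0.001 -1.   ] t 2.65 F [-0.4 -1.2 -0.3] w 91.7 gf 0.0
shift [ 0.0155 -0.0117  0.0997] roll -0.028
```

```bash
python3 -m inch '0.008 -0.006 0.04 -0.014 0.0918;0.015 -0.012 0.08 -0.028 0.0918;0.015 -0.012 0.12 -0.028 0.0918;0.015 -0.012 0.145 -0.028 0.0918;0.015 -0.012 0.145 -0.028 0.0918' 15
python3 - <<'E'
from h import *
go([.5751,-.0671,.181],18.4)
save("wrist","w2")
E
```

```text
clock: 3.15
position: [0.5732, -0.0665, 0.2116]
ee_rot: [-3.1, -0.505, 0.01]
force: [-0.2, 0.3, 0.2]
width: 1.0
gripper_force: 0.0
pos [ 0.5732 -0.0665  0.2116] head 18.5 zax [-0.007 -0.    -1.   ] t 3.15 F [-0.2  0.3  0.2] w 91.8 gf 0.0
shift [0.0018 0.0013 0.0306] roll 0.002
```

View pics/w2.png

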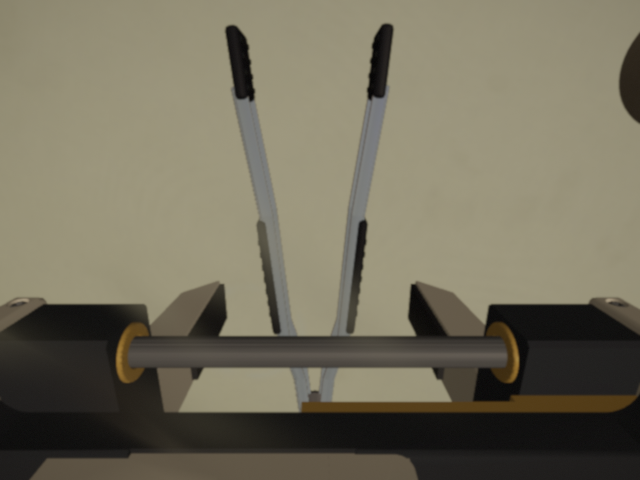

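The tongs sit centred between the fingers and lined up with them. The grips span rows 220–332 and the pads rows 30–98. I'll check the offset along x.

```bash
python3 - <<'E'
from h import *
s=arm.observe();u=R.from_rotvec(s["ee_rot"]).as_matrix()[:2,:2]
for n,p in dict(gfar_l=(222,261),gnear_l=(331,276),gfar_r=(222,363),gnear_r=(331,352),tipl=(30,234),tipr=(28,386),padn_l=(97,245),padn_r=(97,377)).items():
    for z in (.020,):
        print(n,(u.T@(ray("wrist",p,z)[:2]-s["position"][:2])).round(4))
E
```

```text
gfar_l [ 0.0349 -0.029 ]
gnear_l [-0.0289 -0.0236]
gfar_r [0.0349 0.0229]
gnear_r [-0.0289  0.0194]
tipl [ 0.1211 -0.0366]
tipr [0.1219 0.0293]
padn_l [ 0.0941 -0.0335]
padn_r [0.0941 0.0269]
```

```bash
python3 -m inch '0.002 -0.003 0.016 0 0.0918;0.002 -0.003 0.03 0 0.0918;0.002 -0.003 0.03 0 0.044;0.002 -0.003 0.03 0 0.044;0.002 -0.003 0.03 0 0.044' 15
python3 -m inch '0 0 0 0 0.044;0 0 0 0 0.044;0 0 0 0 0.044' 
python3 -c "
from h import *
go(None)"
```

```text
clock: 3.7
position: [0.5766, -0.0618, 0.1857]
ee_rot: [3.1, 0.507, 0.002]
force: [0.3, 0.3, 0.4]
width: 0.792
gripper_force: 0.0
clock: 4.0
position: [0.5765, -0.0617, 0.1851]
ee_rot: [3.1, 0.508, 0.001]
force: [0.2, -0.1, 1.3]
width: 0.53
gripper_force: 5.4
pos [ 0.5765 -0.0617  0.1851] head 18.6 zax [ 0.001 -0.    -1.   ] t 4.0 F [ 0.2 -0.1  1.3] w 48.6 gf 5.4
```

```bash
python3 -m inch '0 0 0 0 0.044;0 0 0 0 0.044;0 0 -0.02 0 0.044;0 0 -0.05 0 0.044;0 0 -0.09 0 0.044' 15
python3 -m inch '0 0 -0.03 0 0.044;0 0 -0.03 0 0.044' 
python3 - <<'E'
from h import *
go(None)
save("wrist","w3")
for cam in ("wrist","top"):
  if cam=="top": arm.get_image("top")
  for q,z in(("tablet",.004),("saucer",0),("basin",0),("tongs_tip",.15)):
    for r in arm.place_of(cam,q):
        if r["conf"]>.2: print(cam,q,round(r["conf"],2),np.round(r["point"]),ray(cam,r["point"],z).round(4)[:2])
E
```

```text
clock: 4.5
position: [0.5751, -0.0615, 0.2738]
ee_rot: [-3.099, -0.508, 0.007]
force: [0.9, -0.6, -1.6]
width: 0.479
gripper_force: 5.1
clock: 4.7
position: [0.5773, -0.0614, 0.3087]
ee_rot: [3.099, 0.508, 0.01]
force: [0.9, 0.1, -1.6]
width: 0.482
gripper_force: 5.1
pos [ 0.5773 -0.0614  0.3087] head 18.6 zax [ 0.006 -0.    -1.   ] t 4.7 F [ 0.9  0.1 -1.6] w 44.2 gf 5.1
top tablet 0.72 [261. 405.] [ 0.5681 -0.3294]
top tablet 0.66 [265. 407.] [ 0.5578 -0.3344]
top tablet 0.61 [233. 446.] [ 0.6562 -0.4545]
top tablet 0.6 [229. 399.] [ 0.6658 -0.3149]
top tablet 0.6 [199. 396.] [ 0.7582 -0.3067]
top saucer 0.62 [262. 406.] [ 0.5682 -0.3319]
top basin 0.9 [252. 186.] [0.5884 0.3147]
```

View pics/w3.png

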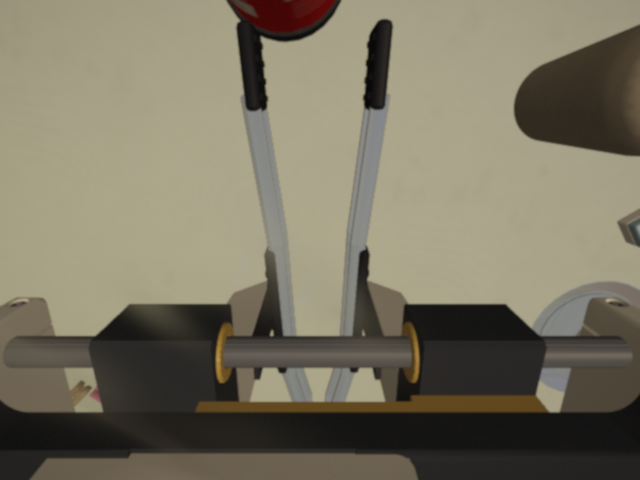

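The tongs are held securely. The left tip at (25,248) is near the extinguisher, so I'll back away first and then go to view the tablet.

```bash
python3 -m inch '-0.04 0 0 0 0.044;-0.08 0.01 0 0 0.044;-0.115 0.04 0 0.1 0.044;-0.145 0.075 0 0.2 0.044;-0.175 0.11 0 0.3 0.044' 15
python3 -c "
from h import *
go([.415,-.33,.33],0)"
```

```text
clock: 5.7
position: [0.4445, -0.2229, 0.3049]
ee_rot: [3.141, 0.034, 0.001]
force: [1.1, -0.3, -1.7]
width: 0.48
gripper_force: 5.1
pos [ 0.4445 -0.2229  0.3049] head 1.2 zax [ 0. -0. -1.] t 5.7 F [ 1.1 -0.3 -1.7] w 44.1 gf 5.1
shift [-0.0317  0.1065 -0.0251] roll 0.021
```

```bash
python3 -m inch '-0.012 0.045 0 0.02 0.044;-0.025 0.09 -0.02 0.02 0.044;-0.03 0.107 -0.025 0.02 0.044;-0.03 0.107 -0.025 0.02 0.044' 15
python3 - <<'E'
from h import *
go(None)
save("wrist","w4")
for q,z in(("tablet",.004),("saucer",0),("tongs_tip",.15)):
    for r in arm.place_of("wrist",q):
        if r["conf"]>.2: print(q,round(r["conf"],2),np.round(r["point"]),ray("wrist",r["point"],z).round(4)[:2])
for r in arm.silhouettes("wrist","tablet"):
    m=r["region"].astype(np.uint8);print(round(r["conf"],2),r["point"],m.sum())
    c=max(cv2.findContours(m,0,2)[0],key=cv2.contourArea);print(cv2.minAreaRect(c))
E
```

```text
clock: 6.1
position: [0.4168, -0.3331, 0.3305]
ee_rot: [3.139, -0.002, 0.002]
force: [-0.4, 1.3, -1.3]
width: 0.478
gripper_force: 5.1
pos [ 0.4168 -0.3331  0.3305] head -0.1 zax [ 0.001 -0.003 -1.   ] t 6.1 F [-0.4  1.3 -1.3] w 43.8 gf 5.1
tablet 0.91 [ 46. 316.] [ 0.5596 -0.3276]
0.61 [42.3, 319.3] 1844
((316.5709228515625, 44.86063766479492), (32.83268737792969, 58.29779815673828), 8.530766487121582)
```

View pics/w4.png

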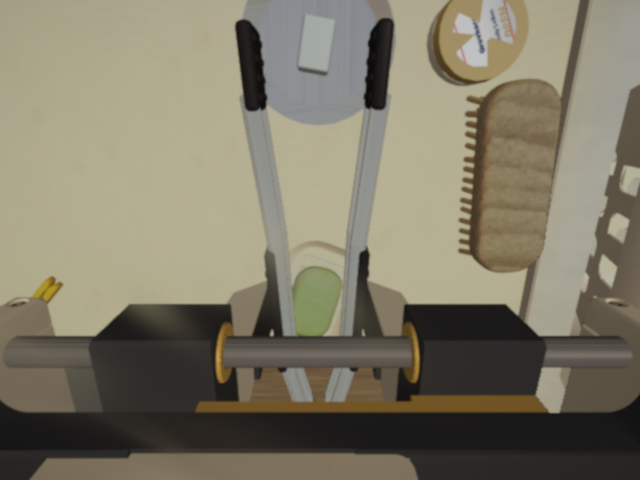

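The tablet is at (44,317), tilted about 8° clockwise. A soap dish (soap at about (300,317)) lies under where the gripper would come down, so I'll measure both.

```bash
python3 - <<'E'
from h import *
C={k:ray("wrist",v,.024)[:2] for k,v in dict(TL=(14,306),TR=(17,335),BR=(72,327),BL=(68,299)).items()}
for k in C: print(k,C[k].round(4))
a=(C["TL"]+C["TR"]-C["BL"]-C["BR"])/2;print("len",np.linalg.norm(a),"head",np.degrees(np.arctan2(a[1],a[0])),"ctr",sum(C.values())/4)
for n,p in dict(soapfar=(266,320),soapnear=(336,310),dishfar=(242,320),dl=(270,290)).items():
    for z in(0,.03): print(n,z,ray("wrist",p,z)[:2].round(3))
for n,p in dict(pinl=(30,240),pinr=(28,388)).items(): print(n,ray("wrist",p,.3305-.178-.007+.022)[:2].round(4))
im=arm.get_image("scene")[270:400,150:400,::-1]; cv2.imwrite("pics/s2.png",cv2.resize(im,None,fx=3,fy=3,interpolation=2))
E
```

```text
TL [ 0.5759 -0.3187]
TR [ 0.5742 -0.3392]
BR [ 0.5387 -0.3341]
BL [ 0.5412 -0.3135]
len 0.03545252580860786 head -8.341521557877666 ctr [ 0.55749225 -0.32638366]
soapfar 0 [ 0.375 -0.331]
soapfar 0.03 [ 0.387 -0.331]
soapnear 0 [ 0.298 -0.322]
soapnear 0.03 [ 0.318 -0.322]
dishfar 0 [ 0.399 -0.331]
dishfar 0.03 [ 0.408 -0.33 ]
dl 0 [ 0.37  -0.302]
dl 0.03 [ 0.383 -0.305]
pinl [ 0.5326 -0.2996]
pinr [ 0.5336 -0.352 ]
```

View pics/s2.png

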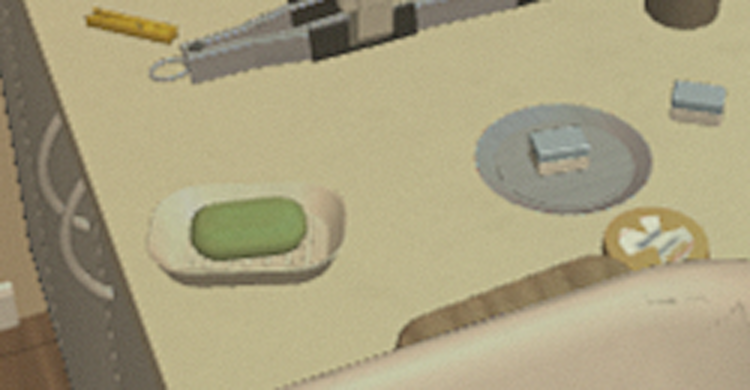

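The dish's far edge is at x≈0.40, right under where the tongs' rear would go. I'll measure its footprint and work out a clear heading.

```bash
python3 - <<'E'
from h import *
for n,(x,y),z in[("farL",(185,187),.022),("farR",(325,187),.022),("right",(346,215),.022),("nearR",(325,278),0),("nearM",(250,286),0),("nearL",(160,272),0),("left",(149,235),.022)]:
    print(n,ray("scene",(270+y/3,150+x/3),z).round(3)[:2])
print("tip of comb",ray("scene",(270+347/3,150+400/3),.0).round(3),ray("wrist",(250,462),.01).round(3),ray("wrist",(100,475),.01).round(3),ray("wrist",(80,470),.0).round(3))
E
```

```text
farL [ 0.319 -0.282]
farR [ 0.401 -0.318]
right [ 0.404 -0.348]
nearR [ 0.38  -0.374]
nearM [ 0.336 -0.362]
nearL [ 0.29  -0.328]
left [ 0.287 -0.318]
tip of comb [ 0.401 -0.446  0.   ] [ 0.395 -0.459  0.01 ] [ 0.521 -0.452  0.01 ] [ 0.537 -0.45   0.   ]
```

```bash
python3 -c "
from h import *
go([.4595,-.2946,.24],-18)"
```

```text
pos [ 0.4186 -0.328   0.3293] head 0.4 zax [-0.001  0.001 -1.   ] t 6.4 F [-0.2  0.1 -1.9] w 44.1 gf 5.1
shift [ 0.0412 -0.033   0.0893] roll 0.321
```

```bash
python3 -m inch '0.014 -0.011 0.02 0.11 0.044;0.028 -0.022 0.04 0.22 0.044;0.041 -0.033 0.06 0.321 0.044;0.041 -0.033 0.09 0.321 0.044;0.041 -0.033 0.09 0.321 0.044' 15
python3 -m inch '0 0 0 0 0.044;0 0 0 0 0.044;0 0 0 0 0.044'
python3 - <<'E'
from h import *
go([.4595,-.2946,.198],-18)
save("wrist","w5")
E
```

```text
clock: 6.9
position: [0.4584, -0.2938, 0.2365]
ee_rot: [-3.101, 0.489, 0.01]
force: [-1.6, -0.3, -2.0]
width: 0.477
gripper_force: 5.0
clock: 7.2
position: [0.4592, -0.2967, 0.2411]
ee_rot: [3.101, -0.495, 0.003]
force: [0.5, 0.3, -1.3]
width: 0.483
gripper_force: 5.0
pos [ 0.4592 -0.2967  0.2411] head -18.1 zax [ 0.002 -0.001 -1.   ] t 7.2 F [ 0.5  0.3 -1.3] w 44.3 gf 5.0
shift [-0.0004 -0.0021  0.0431] roll -0.003
```

View pics/w5.png

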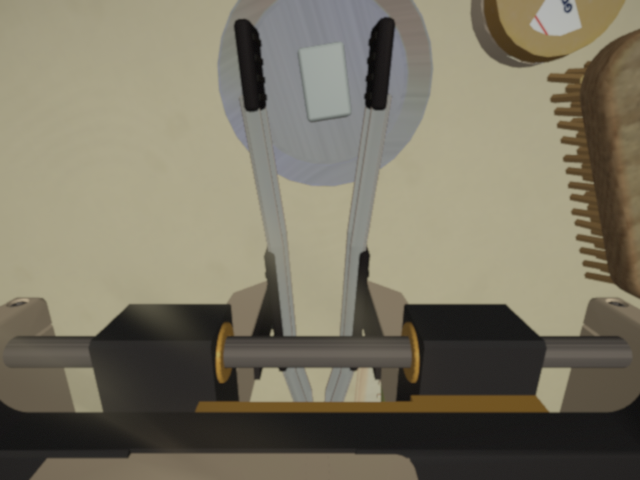

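The tablet top centre is at (80,325). The pads span rows 20–108, with the left pad at cols 238–265 and the right at 368–393, so their midline is near col 315. I'll compute the correction.

```bash
python3 - <<'E'
from h import *
s=arm.observe();u=R.from_rotvec(s["ee_rot"]).as_matrix()[:2,:2];p=s["position"]
f=lambda rc,z:(u.T@(ray("wrist",rc,z)[:2]-p[:2])).round(4)
zt=p[2]-.185+.022
print("pads far",f((24,247),zt),f((22,384),zt),"near",f((106,256),zt),f((105,376),zt))
print("tablet",[f(c,.024) for c in((47,300),(43,341),(114,349),(121,309))],f((80,325),.024))
E
```

```text
pads far [ 0.117  -0.0245] [0.1176 0.0243] near [ 0.0896 -0.0227] [0.09   0.0229]
tablet [array([ 0.1202, -0.008 ]), array([0.122 , 0.0125]), array([0.0887, 0.0174]), array([ 0.0851, -0.0037])] [0.1051 0.0046]
```

```bash
python3 -m inch '0.001 0.0045 0 0 0.045;0.001 0.0045 0.015 0 0.045;0.001 0.0045 0.03 0 0.045;0.001 0.0045 0.042 0 0.045;0.001 0.0045 0.042 0 0.045' 15
python3 -m inch '0 0 0 0 0.044;0 0 0 0 0.044'
python3 - <<'E'
from h import *
go([.4595,-.2946,.198],-18)
save("wrist","w6")
E
```

```text
clock: 7.75
position: [0.4579, -0.3007, 0.1965]
ee_rot: [-3.102, 0.495, 0.004]
force: [-1.0, 0.5, -1.9]
width: 0.489
gripper_force: 5.0
clock: 7.95
position: [0.4588, -0.301, 0.1984]
ee_rot: [3.102, -0.495, 0.001]
force: [0.2, -0.9, -0.9]
width: 0.48
gripper_force: 5.0
pos [ 0.4588 -0.301   0.1984] head -18.1 zax [ 0.001 -0.001 -1.   ] t 7.95 F [ 0.2 -0.9 -0.9] w 44.1 gf 5.0
shift [-0.0013 -0.0063  0.0004] roll -0.002
```

View pics/w6.png

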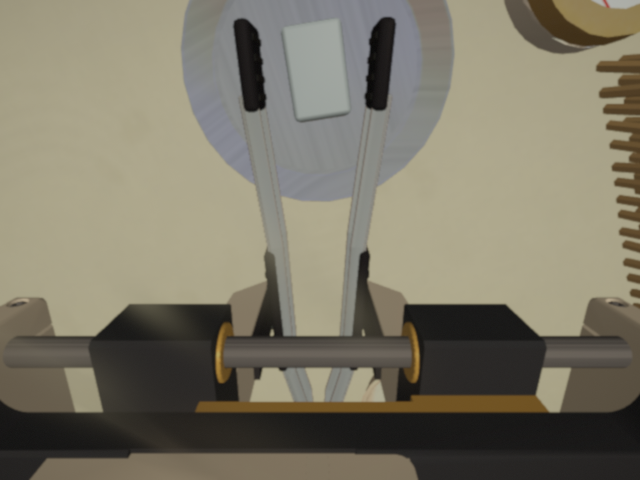

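The tablet now sits centrally between the pads. I'll squeeze gently.

```bash
python3 -m inch '0 0 0 0 0.040;0 0 0 0 0.038;0 0 0 0 0.036;0 0 0 0 0.034;0 0 0 0 0.03' 10
python3 -m inch '0 0 0 0 0.03;0 0 0 0 0.03;0 0 0 0 0.03' 12
python3 -m inch '0 0 0 0 0.03;0 0 0 0 0.03;0 0 0 0 0.03' 18
python3 - <<'E'
from h import *
go(None)
save("wrist","w7")
E
```

```text
clock: 8.5
position: [0.4585, -0.3007, 0.1978]
ee_rot: [3.102, -0.495, 0.0]
force: [0.6, 0.4, -0.6]
width: 0.382
gripper_force: 10.0
clock: 8.8
position: [0.4585, -0.3007, 0.1977]
ee_rot: [3.102, -0.495, 0.0]
force: [0.0, -0.7, -0.5]
width: 0.375
gripper_force: 12.0
clock: 9.1
position: [0.4585, -0.3007, 0.1977]
ee_rot: [3.102, -0.495, 0.0]
force: [1.2, 0.9, -1.3]
width: 0.372
gripper_force: 18.0
pos [ 0.4585 -0.3007  0.1977] head -18.1 zax [ 0. -0. -1.] t 9.1 F [ 1.2  0.9 -1.3] w 34.1 gf 18.0
```

View pics/w7.png

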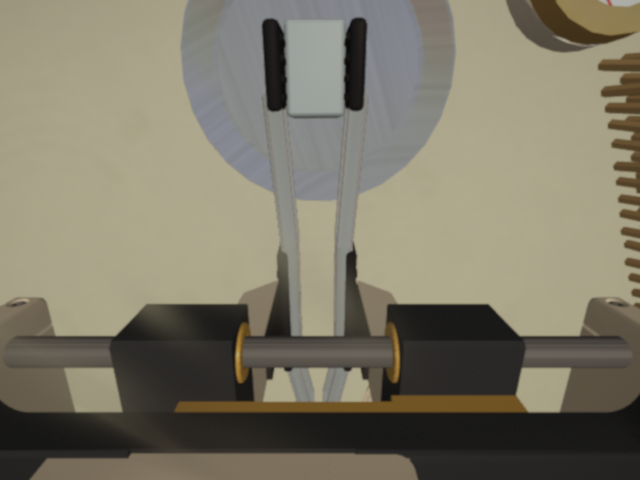

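The tablet has aligned itself and is held by the pads. I'll lift it.

```bash
python3 -m inch '0 0 -0.01 0 0.03;0 0 -0.025 0 0.03;0 0 -0.045 0 0.03;0 0 -0.065 0 0.03;0 0 -0.085 0 0.03' 18
python3 -m inch '0 0 -0.025 0 0.03;0 0 -0.05 0 0.03;0 0 -0.07 0 0.03;0 0 -0.08 0 0.03;0 0 -0.08 0 0.03'
python3 - <<'E'
from h import *
save("wrist","w8")
b=np.array([.586,.317]);h=np.radians(10)
go([*(b-.105*np.array([np.cos(h),np.sin(h)])),.36],10)
E
```

```text
clock: 9.65
position: [0.4583, -0.3007, 0.2841]
ee_rot: [3.102, -0.495, -0.0]
force: [0.9, 0.5, -2.5]
width: 0.379
gripper_force: 18.0
clock: 10.15
position: [0.4587, -0.3008, 0.3642]
ee_rot: [3.102, -0.495, 0.004]
force: [1.1, 0.4, -2.3]
width: 0.376
gripper_force: 18.0
pos [ 0.4584 -0.3007  0.3629] head -18.1 zax [ 0.001 -0.    -1.   ] t 10.2 F [-0.3  0.4 -2.4] w 34.3 gf 18.0
shift [-0.1634 -0.5772  0.0028] roll -0.491
```

View pics/w8.png

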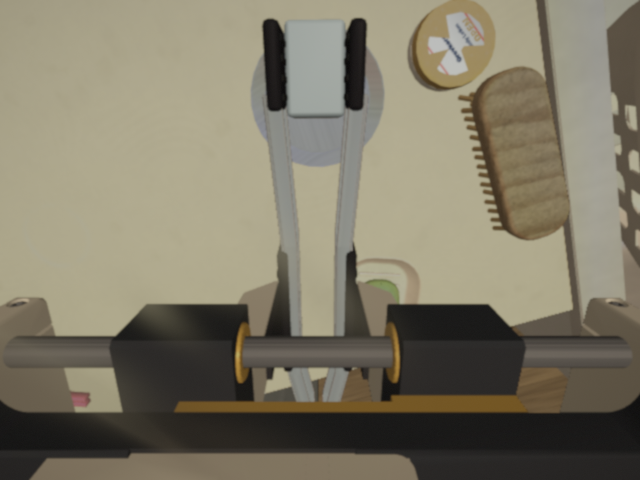

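The tablet hangs between the pads above the saucer. I'll carry it over to the basin in moderate steps.

```bash
python3 -m inch '-0.004 -0.015 0 0 0.03;-0.012 -0.04 0 0 0.03;-0.02 -0.07 0 0 0.03;-0.029 -0.1 0 0 0.03;-0.038 -0.13 0 0 0.03' 18
python3 -m inch '-0.008 -0.03 0 -0.02 0.03;-0.017 -0.06 0 -0.06 0.03;-0.026 -0.09 0 -0.11 0.03;-0.034 -0.12 0 -0.16 0.03;-0.043 -0.15 0 -0.2 0.03'
python3 - <<'E'
from h import *
go([.483,.299,.36],10)
E
```

```text
clock: 10.7
position: [0.4622, -0.163, 0.3615]
ee_rot: [-3.102, 0.494, 0.004]
force: [0.3, 0.7, -2.0]
width: 0.378
gripper_force: 18.0
clock: 11.2
position: [0.4677, -0.0072, 0.3616]
ee_rot: [3.137, -0.178, -0.003]
force: [0.7, 0.3, -2.2]
width: 0.377
gripper_force: 18.0
pos [ 0.4677 -0.0072  0.3616] head -6.5 zax [-0.002  0.    -1.   ] t 11.2 F [ 0.7  0.3 -2.2] w 34.6 gf 18.0
shift [-0.0194 -0.306   0.0016] roll -0.288
```

```bash
python3 -m inch '-0.002 -0.03 0 -0.05 0.03;-0.004 -0.06 0 -0.1 0.03;-0.006 -0.09 0 -0.15 0.03;-0.008 -0.12 0 -0.2 0.03;-0.01 -0.15 0 -0.25 0.03' 18
python3 - <<'E'
from h import *
go([.483,.299,.36],10)
E
```

```text
clock: 11.7
position: [0.4748, 0.1426, 0.3615]
ee_rot: [3.134, 0.215, -0.004]
force: [-0.9, 0.0, -1.5]
width: 0.378
gripper_force: 18.0
pos [0.4748 0.1426 0.3615] head 7.8 zax [-0.002 -0.001 -1.   ] t 11.7 F [-0.9  0.  -1.5] w 34.7 gf 18.0
shift [ 0.0294 -0.1538  0.0014] roll -0.038
```

```bash
python3 -m inch '0.006 -0.03 0 0 0.03;0.012 -0.06 0 0 0.03;0.018 -0.09 0 0 0.03;0.024 -0.12 0 0 0.03;0.027 -0.14 0 0 0.03' 18
python3 -m inch '0.003 -0.013 0 0 0.03;0.003 -0.013 0 0 0.03;0.003 -0.013 0 0 0.03;0.003 -0.013 0 0 0.03;0.003 -0.013 0 0 0.03'
python3 - <<'E'
from h import *
go(None)
im=np.vstack([arm.get_image("wrist")[:,:,::-1],arm.get_image("top")[:,:,::-1]])
cv2.imwrite("pics/f.png",cv2.resize(im,(400,600)))
for r in arm.place_of("top","basin")[:1]: print(r["conf"],ray("top",r["point"],0))
E
```

```text
clock: 12.2
position: [0.4826, 0.286, 0.3613]
ee_rot: [-3.134, -0.214, 0.004]
force: [1.4, 0.2, -1.9]
width: 0.373
gripper_force: 18.0
clock: 12.7
position: [0.4856, 0.2951, 0.3627]
ee_rot: [3.134, 0.207, 0.0]
force: [0.1, -0.2, -1.6]
width: 0.376
gripper_force: 18.0
pos [0.4856 0.2951 0.3627] head 7.6 zax [ 0.    -0.001 -1.   ] t 12.7 F [ 0.1 -0.2 -1.6] w 34.5 gf 18.0
0.84 [0.58833498 0.32030351 0.        ]
```

View pics/f.png

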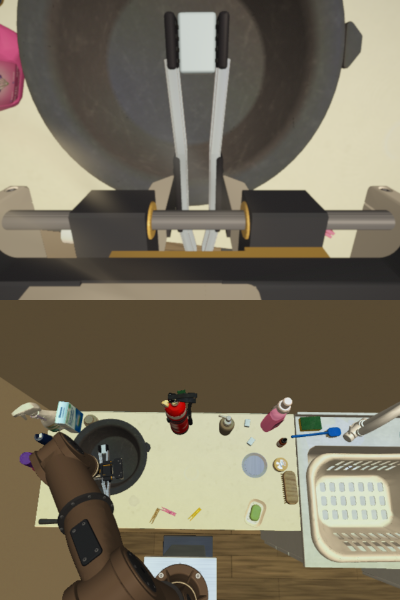

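The tablet is still between the pads, at about (0.59, 0.31) over the basin centre at (0.588, 0.32), with its underside near 0.17 m.

```bash
python3 -c "
from cell import arm
print(arm.sign_off())"
```

```text
the job is handed in; nothing more can be done
None
```

I handed the job in with the tablet held in the tongs about 1 cm from the centre of the basin and about 0.17 m above the worktop, gripped at 18 N; I haven't seen the verdict.

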